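# Close the yeast keeper on the bakery bench

## Task

Close the yeast keeper: set the wide steel cover down over the small tin onto the mounted base, with its bar handle well across the line of the base's two ears so that it goes fully down, then turn it until the handle lines up with the ears, which locks it, and let go. Leave the small tin standing in the base and do not disturb the narrower cover that stands nearby.

Things in the scene. Friction and masses are not known exactly. Their poses are not given: they have to be found in the camera images.
- cover_handle (a point): Wide cover to use: loose steel cup, mouth down, 120 mm across, 75 high, 0.3 kg. On top an upright bar handle, 70 long, 14 thick, 46 high. This point: handle's centre, on the cover's axis, 98 mm above its rim, 23 above its flat top; x along the handle, z up. It goes down on the base only with the handle 45 to 90 degrees off the ear line, either side; then turns easily either way, no stop.
- base: Steel base screwed to the bench: round foot 136 mm across, 35 high, two flat ears opposite each other (184 tip to tip, 12 high), neck 72 across up to 71 high with two lugs in line with the ears. Origin: on its axis at bench level; x along the ear line, z up. The seated cover rests on the foot (handle centre 133 above the bench), 7 mm play all round; put on along the ears it stays 24 too high.
- tin_center (a point): Small inner tin, plain aluminium, 56 mm across and 62 high with its knob, standing loose in the base's neck with about 5 mm of play; already in place, not handled. Its top is 97 mm above the bench. This point: its centre, half-way up; z up.
- small_cover_handle (a point): Narrower cover, which does not fit this base and is left alone: same make, but 76 mm across and 60 high, with a handle 44 long, 14 thick, 46 high. This point: the centre of its handle, 83 mm above its rim; x along the handle, z up.
There are look-alikes about, which are no part of the job. Leave any black, blue or red look-alike of the base alone.

How it is judged:
By the outcome, as a careful person would: the job done as asked, in the order asked, and still so for the second after the job is handed in, with the robot touching nothing.
It also fails if it takes over 38 s, if anything falls off the work surface, if the arm or the gripper's body presses on something with over 40 N, if the wrist force passes 120 N, or if a joint passes its speed limit or range.

## Robot

A 7-joint arm with a two-finger parallel gripper is mounted at the origin on the work surface. World frame = base frame: x ahead of the robot, y to its left, z up, the work surface at z = 0. Lengths are in m, angles in rad, forces in N, time in s.
With the tool pointing down it reaches from about 0.4 to 0.9 m from the base axis. Payload 5.5 kg.
Tool frame: the origin (TCP) lies midway between the tips of the shut fingers; the grasp point (between the pads) lies 19 mm behind it; z points along the fingers, y is the line along which they close (so a half turn about z gives the same grasp; the last joint's range is limited). The gripper opens to 85 mm and grips with 20 to 120 N. Pads are 22 mm wide; open, the fingers measure 114 mm over their backs; the gripper's body (76 mm by 85 mm) begins 54 mm behind the grasp point. The pads swing forward as they close: fully open they stand 13 mm farther back than shut.
Start: joints at [-0.847, 0.501, -0.427, 1.55, 0.221, 1.138, -0.21], TCP at [0.289, 0.582, 0.231] pointing down, gripper open.
Joint ranges: [-2.88, 2.88], [-0.31, 2.03], [-1.54, 1.56], [0.2, 2.42], [-1.41, 4.55], [0.19, 2.02], [-2.57, 2.57]. Speed limits (rad/s): [2.57, 2.57, 3.14, 3.14, 3.14, 3.14, 3.14].

## Interface

Orientations are given as a unit quaternion [w, x, y, z].
In Python, from cell import * gives the robot as it stands.
- The arm moves only by the tool move_arm, never from a script. Its arguments are lists of equal length, an entry for each row: "slide": the shift along the tool's x, y, z in mm, a list of three; "turn": the turn, a rotation vector about the tool's x, y, z in degrees, a list of three. In form: {"slide": [[dx, dy, dz], ...], "turn": [[wx, wy, wz], ...]}. A call has 1 to 8 rows; each row is the pose to reach, as a shift and turn from the pose commanded when the call began, along the tool's axes at that moment; what a row does not reach only later rows make up. A row lasts 1/12 s, in which the tool goes at most 41.7 mm and 7.16 degrees, less where a joint would pass 70% of its speed; a pose out of reach is approached as far as the arm can. A call with a gripper value outside its range is refused whole. "claw" is the opening, from -1 (shut) to 1 (fully open), so that 0 is half open, set as the call begins (left out, the last holds). The fingers move at their own pace and stop on an object; the grip force is fixed at half the most. Time passes only in rows, so rows that repeat a pose let the fingers close. It gives the time, the measured TCP pose, the force, the opening and the grip force at its end, in the units of the state.
- state(): the state, without advancing time (a new reading comes with each control period).
- get_image(name): name is "scene" or "top" or "wrist"; returns (picture, depth): 400x640x3 uint8, blue, green, red; 400x640 float32, m along the optical axis (not along the pixel's ray), 0 where there is no reading.
- camera_info(name): a dict with "fovy" (degrees; the focal length in pixels is half the picture's height over the tangent of half this angle, whatever the lens; pixels are square), "cx", "cy" (the principal point, pixels), "distortion" ([k1, k2, p1, p2, k3] as OpenCV has them; the pictures are not rectified), "origin" and "rotation" of the camera in the world. Camera axes: x right, y up, looking along -z (the intrinsics and any distortion apply to the point x, -y, -z); pixel columns grow to the right and rows downward; lengths in m; the calibration is good to about 2 mm. A picture is of the moment at which its call begins: read the wrist's pose just before it. camera_info takes no time and is no camera call; for the wrist camera it gives the pose at the moment of the call.
- close_job(): hands the job in; it is judged then, once.
The state is a dict: "clock": time; "qpos": joint angles; "qd": joint speeds; "joint_efforts": joint torques, N m; "tcp_pos": TCP position; "ee_rot": TCP orientation; "contact_force": force on the tool from outside, world axes, zero at the start; "ft_torque": the same for the moment, N m; "width": opening from 0.0 (shut) to 1.0 (fully open); "finger_force": force on a finger pad.
Only numpy, scipy, OpenCV 4.12 (cv2) and the standard library are available. Lean on these libraries where they do the work, as an engineer would, in place of code of your own. Each camera call takes 0.05 s, during which the arm holds its last target. There are 200 camera calls.

## Working session

There is one attempt and no reset: what is moved stays moved. The work goes in short steps, Python scripts to look and compute and a tool call to move; the robot and the scene stay as the last step left them, time stands still between calls to the robot, and variables do not carry over. Pictures are saved under pics/ and viewed, at most 10 in all, crops included, and the job is handed in when it is done.

Besides the shell and the picture viewer there is one more tool, called after "Emit:" by a JSON object that holds its "method" and its "body". move_arm: Moves the arm, as the interface text tells. Its arguments: {"type":"object","properties":{"slide":{"type":"array"},"turn":{"type":"array"},"claw":{"type":"number"}},"required":["slide","turn"]}

```bash
mkdir -p pics; cat > h.py <<'E'
from cell import *
import numpy as np, cv2
def K(ci):
    f=200/np.tan(np.radians(ci["fovy"])/2)
    return np.array([[f,0,ci["cx"]],[0,f,ci["cy"]],[0,0,1.]])
def rays(ci,uv):
    p=cv2.undistortPoints(np.float64(uv).reshape(-1,1,2),K(ci),np.float64(ci["distortion"])).reshape(-1,2)
    d=np.c_[p[:,0],-p[:,1],-np.ones(len(p))]
    return np.array(ci["origin"]),d@np.array(ci["rotation"]).T
def onplane(ci,uv,z):
    o,d=rays(ci,uv); return o+d*((z-o[2])/d[:,2])[:,None]
def withdepth(ci,uv,dep):
    o,d=rays(ci,uv); return o+d*np.asarray(dep)[:,None]
def project(ci,P):
    R=np.array(ci["rotation"]); c=(np.atleast_2d(P)-np.array(ci["origin"]))@R
    q=np.c_[c[:,0],-c[:,1],-c[:,2]]
    return cv2.projectPoints(q,np.zeros(3),np.zeros(3),K(ci),np.float64(ci["distortion"]))[0].reshape(-1,2)
def cloud(ci,dep):
    v,u=np.nonzero(dep>0); uv=np.c_[u,v]
    return uv,withdepth(ci,uv,dep[v,u])
E
python3 - <<'E'
from h import *
import pickle
for n in ("scene","top"):
    ci=camera_info(n); im,d=get_image(n); cv2.imwrite(f"pics/{n}0.png",im); pickle.dump((ci,im,d),open(n+"0.pkl","wb"))
    print(n,ci)
print(state())
E
```

```text
scene {'fovy': 52.02484357188614, 'cx': 317.4554327829023, 'cy': 195.2668167499068, 'distortion': array([-0.00409147,  0.        ,  0.        ,  0.        ,  0.        ]), 'origin': array([ 0.8853676 , -0.22411495,  1.01004923]), 'rotation': array([0.86175413, 0.2305252 , 0.12408919, 0.43455704])}
top {'fovy': 42.53163302711967, 'cx': 325.9984567074937, 'cy': 196.36972764925468, 'distortion': array([0.01787128, 0.        , 0.        , 0.        , 0.        ]), 'origin': array([0.22984415, 0.11015762, 1.70744864]), 'rotation': array([-0.6985741 , -0.0458726 ,  0.05529809,  0.71192138])}
{'clock': 0.1, 'qpos': array([-0.84676331,  0.50178862, -0.42685961,  1.55131348,  0.2207624 ,
        1.13830523, -0.21031303]), 'qd': array([ 1.41239557e-04, -1.48258115e-03, -1.92015377e-04, -2.73829275e-03,
        3.66360886e-05,  5.51005005e-04, -1.39108345e-04]), 'joint_efforts': array([-1.10754941e-02, -5.70806050e+01, -5.83873406e+00, -2.81746370e+01,
        1.05377199e-02,  5.51468722e-03,  3.06441541e-05]), 'tcp_pos': array([0.28877268, 0.58164501, 0.23035931]), 'ee_rot': array([-2.64433498e-04,  2.28354301e-01,  9.73577698e-01, -8.42255661e-04]), 'contact_force': array([ 0.28224775,  0.89817135, -0.70451507]), 'ft_torque': array([-0.02556267, -0.02523993, -0.0201046 ]), 'finger_force': 0.0, 'width': 1.0043124267239933}
```

View pics/scene0.png

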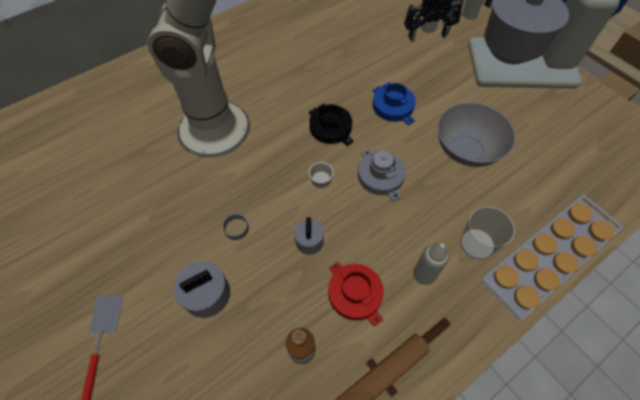

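View pics/top0.png

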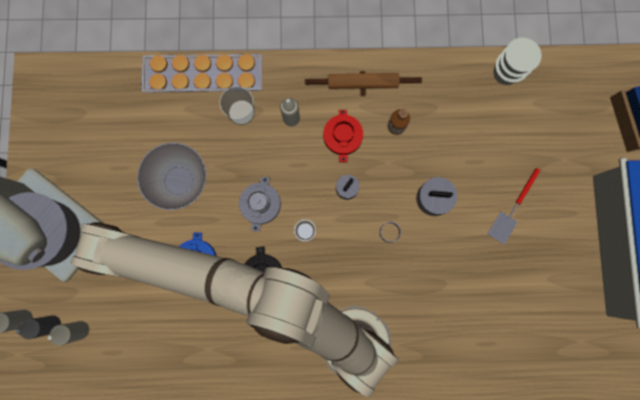

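The candidates for the cover are the wide one (scene 200,288; top 437,196) and the narrow one (scene 310,236; top 347,187). For the base they are the steel one with the tin in it (scene 382,170; top 259,203), and the black (330,123), blue (394,100) and red (356,292) look-alikes. I choose the wide cover and the steel base.

```bash
python3 - <<'E'
s=open('h.py').read()
s=s.replace('np.array(ci["rotation"])','Rm(ci)').replace('def K(ci)','from scipy.spatial.transform import Rotation as Ro\ndef Rm(ci):\n    q=np.array(ci["rotation"]); return q if q.ndim==2 else Ro.from_quat(q[[1,2,3,0]]).as_matrix()\ndef K(ci)',1)
open('h.py','w').write(s)
E
python3 - <<'E'
from h import *
import pickle
def pca(P):
    m=P.mean(0); r=cv2.minAreaRect(np.float32(P[:,:2]*1000)); return np.round(m,4),np.round(r[0],1),np.round(r[1],1),round(r[2],1)
tiles=[]
for n,cov,base,small in (("scene",(200,288),(382,170),(310,236)),("top",(437,196),(259,203),(347,187))):
    ci,im,d=pickle.load(open(n+"0.pkl","rb"))
    uv,P=cloud(ci,d); 
    print(n,"bench z med",np.median(P[:,2]))
    g=im.max(2)
    for nm,c,h in (("cover",cov,.121),("small",small,.106)):
        near=np.hypot(*(uv-c).T)<40
        Q=P[near]; print(nm,"max z",np.percentile(Q[:,2],99.5))
        m=np.zeros(g.shape,np.uint8); cv2.circle(m,c,28 if nm=="cover" else 20,255,-1)
        k=((g<60)&(m>0)).astype(np.uint8)
        nn,l,st,ce=cv2.connectedComponentsWithStats(k); 
        if nn<2: print("none"); continue
        i=1+st[1:,4].argmax(); cnt=cv2.findContours((l==i).astype(np.uint8),0,1)[0][0].reshape(-1,2)
        W=onplane(ci,cnt,h); print(" dark blob px",st[i],ce[i],pca(W))
        sel=near&(abs(P[:,2]-(h-.023))<.006) if 0 else near&(P[:,2]>h-.01)
        if sel.sum()>5: print(" depth top pts",sel.sum(),pca(P[sel]))
        f={"cover":.075,"small":.060}[nm]; sel=near&(abs(P[:,2]-f)<.006)
        if sel.sum()>8: 
            print(" flat top",sel.sum(),cv2.minEnclosingCircle(np.float32(P[sel][:,:2]*1000)))
    near=np.hypot(*(uv-base).T)<50; Q=P[near]
    print("base max z",np.percentile(Q[:,2],99.5))
    for lo,hi in ((.005,.02),(.028,.042),(.06,.078),(.08,.11)):
        s=(Q[:,2]>lo)&(Q[:,2]<hi)
        if s.sum()>8: print(lo,s.sum(),cv2.minEnclosingCircle(np.float32(Q[s][:,:2]*1000)),pca(Q[s]))
    for c in (cov,base): tiles.append(cv2.resize(im[c[1]-45:c[1]+45,c[0]-45:c[0]+45],(300,300),interpolation=cv2.INTER_CUBIC))
cv2.imwrite("pics/crop.png",np.vstack([np.hstack(tiles[:2]),np.hstack(tiles[2:])]))
E
```

```text
scene bench z med -0.0008857974589827622
cover max z 0.12140700645410525
 dark blob px [180 270  32  23 350] [195.69714286 280.98857143] (array([ 0.475 , -0.2776,  0.121 ]), array([ 474.7, -277.9]), array([69.4, 27.7]), 82.9)
 depth top pts 209 (array([ 0.467 , -0.279 ,  0.1187]), array([ 466.2, -279.3]), array([70.1, 15.1]), 85.3)
 flat top 1587 ((465.2191467285156, -279.0054016113281), 60.398223876953125)
small max z 0.10515480054573946
 dark blob px [297 241  26  13 146] [309.89726027 248.06849315] (array([ 0.5561, -0.0212,  0.106 ]), array([556.6, -20.4]), array([60.4, 28.4]), 58.6)
 depth top pts 90 (array([0.5053, 0.0104, 0.1038]), array([503.1,  12. ]), array([13.2, 44. ]), 50.2)
 flat top 502 ((503.65191650390625, 11.560273170471191), 37.998111724853516)
base max z 0.08965435592814969
0.005 324 ((414.8214111328125, 299.8336181640625), 133.85475158691406) (array([0.4436, 0.2817, 0.0113]), array([416. , 281.9]), array([263.3,  98.7]), 1.0)
0.028 873 ((440.05908203125, 268.93377685546875), 103.84734344482422) (array([0.4686, 0.2883, 0.0333]), array([432.2, 286.1]), array([193.2,
[... 1037 characters left out ...]
6171875, 15.251357078552246), 39.3029899597168)
base max z 0.0926487755343841
0.005 926 ((457.8822021484375, 309.14056396484375), 168.00852966308594) (array([0.4419, 0.3031, 0.0083]), array([457. , 309.4]), array([328.2, 324.3]), 3.9)
0.028 859 ((430.6181335449219, 263.9892883300781), 115.9237289428711) (array([0.4484, 0.2998, 0.035 ]), array([427.5, 267.9]), array([228.3, 133.5]), 55.9)
0.06 148 ((453.82598876953125, 306.53399658203125), 48.79090881347656) (array([0.4515, 0.305 , 0.0675]), array([454.3, 306.6]), array([89.5, 70.7]), 21.1)
0.08 238 ((453.8699645996094, 307.51544189453125), 30.886831283569336) (array([0.4518, 0.3053, 0.0887]), array([452.8, 305.8]), array([57. , 54.4]), 53.0)
```

View pics/crop.png

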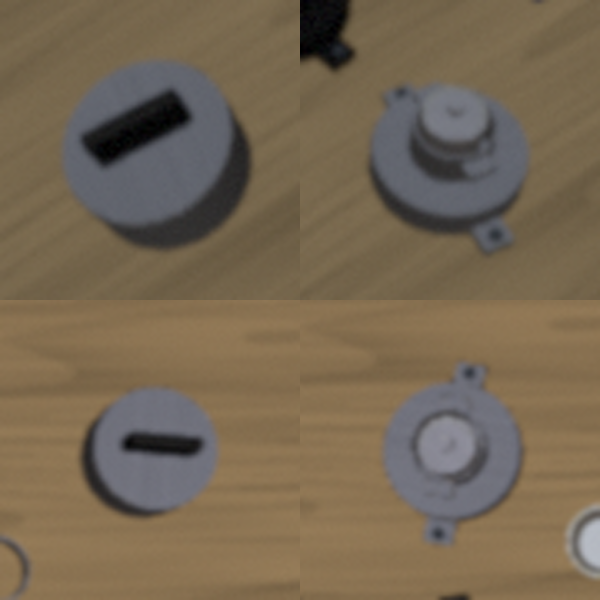

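The crops confirm the choice. They show the wide cover with its dark bar handle, lying roughly along world y, and the steel base with the tin in it and its ears at about (265,180) and (255,228) in top.

```bash
cat >> h.py <<'E'
def plan(pos,yaw):
    """slide(mm)/turn(deg) in tool axes to TCP pos, tool z down, tool y at world angle yaw (deg)"""
    s=state(); q=s["ee_rot"]; R=Ro.from_quat(q[[1,2,3,0]])
    c,n=np.cos(np.radians(yaw)),np.sin(np.radians(yaw))
    T=Ro.from_matrix(np.array([[-n,c,0],[c,n,0],[0,0,-1.]]))
    print("slide",np.round(R.inv().apply(np.array(pos)-s["tcp_pos"])*1000,1),"turn",np.round((R.inv()*T).as_rotvec(degrees=True),1),"clock",s["clock"],"q",np.round(s["qpos"],2))
E
python3 - <<'E'
from h import *
import pickle
for n,e in (("scene",[[367,152.6],[394.6,196.1]]),("top",[[265,179.6],[255.4,228.5]])):
    ci,im,d=pickle.load(open(n+"0.pkl","rb")); E=onplane(ci,e,.012)
    v=E[0]-E[1]; print(n,np.round(E,4),np.hypot(*v[:2]),np.degrees(np.arctan2(v[1],v[0])),E.mean(0))
    uv,P=cloud(ci,d); s=(np.hypot(P[:,0]-.454,P[:,1]-.303)<.09)&(P[:,2]>.028)&(P[:,2]<.042)
    print(cv2.minEnclosingCircle(np.float32(P[s][:,:2]*1000)))
ci=camera_info("wrist"); s=state(); R=Ro.from_quat(s["ee_rot"][[1,2,3,0]])
print("cam in tool",R.inv().apply(ci["origin"]-s["tcp_pos"]),(R.inv()*Ro.from_matrix(Rm(ci))).as_matrix().round(3),ci["fovy"])
plan([.45,.30,.36],34)
E
```

```text
scene [[0.3756 0.3175 0.012 ]
 [0.5381 0.2829 0.012 ]] 0.16620587066070783 167.9715159470765 [0.45686574 0.30022185 0.012     ]
((456.4180603027344, 300.93853759765625), 68.73767852783203)
top [[0.5344 0.2879 0.012 ]
 [0.3713 0.3199 0.012 ]] 0.166257027583387 -11.112951770455133 [0.45285232 0.3039179  0.012     ]
((454.04644775390625, 306.7677917480469), 68.00113677978516)
cam in tool [ 0.07636457  0.0002287  -0.1424066 ] [[-0.001  0.954  0.298]
 [ 1.     0.     0.001]
 [ 0.001  0.298 -0.954]] 61.87246353889157
slide [-269.6 -180.8 -129.4] turn [-0.1  0.  29.6] clock 0.1 q [-0.85  0.5  -0.43  1.55  0.22  1.14 -0.21]
```

Emit:
{"method": "move_arm", "body": {"slide": [[-270, -181, -130], [-270, -181, -130], [-270, -181, -130], [-270, -181, -130], [-270, -181, -130], [-270, -181, -130], [-270, -181, -130], [-270, -181, -130]], "turn": [[0, 0, 30], [0, 0, 30], [0, 0, 30], [0, 0, 30], [0, 0, 30], [0, 0, 30], [0, 0, 30], [0, 0, 30]]}}

```text
clock: 0.77
tcp_pos: [0.4429, 0.3116, 0.3556]
ee_rot: [-0.0, 0.472, 0.881, -0.0]
contact_force: [0.8, 0.7, -0.2]
width: 1.003
finger_force: 0.0
```

Emit:
{"method": "move_arm", "body": {"slide": [[0, -25, 0], [0, -25, 0], [0, -25, 0], [0, -25, 0]], "turn": [[0, 0, 0], [0, 0, 0], [0, 0, 0], [0, 0, 0]]}}

```text
clock: 1.1
tcp_pos: [0.4217, 0.3, 0.3549]
ee_rot: [-0.0, 0.472, 0.881, 0.0]
contact_force: [-1.2, 0.1, 0.2]
width: 1.0
finger_force: 0.0
```

```bash
python3 - <<'E'
from h import *
import pickle
ci=camera_info("wrist"); im,d=get_image("wrist"); cv2.imwrite("pics/w1.png",im); pickle.dump((ci,im,d),open("w1.pkl","wb"))
s=state(); print(s["tcp_pos"],s["qd"].round(3))
uv,P=cloud(ci,d)
c=np.array([.455,.303]); 
for lo,hi in ((-.01,.004),(.006,.02),(.028,.042),(.06,.078),(.08,.11)):
    k=(P[:,2]>lo)&(P[:,2]<hi)&(np.hypot(*(P[:,:2]-c).T)<.11)
    if k.sum()>10: print(lo,k.sum(),np.median(P[k][:,2]),cv2.minEnclosingCircle(np.float32(P[k][:,:2]*1000)),cv2.minAreaRect(np.float32(P[k][:,:2]*1000)))
plan([.464,-.277,.30],-5.5)
E
```

```text
[0.42164496 0.30033026 0.35478543] [-0.006  0.011 -0.001 -0.005  0.001  0.002  0.003]
-0.01 8814 -0.00017867484238126563 ((455.0168151855469, 303.0531921386719), 109.96236419677734) ((455.1535339355469, 303.1545104980469), (219.20547485351562, 219.16250610351562), 30.770357131958008)
0.006 608 0.011872262767612884 ((455.13885498046875, 304.5357971191406), 92.85237121582031) ((459.2947692871094, 326.0947570800781), (75.08077239990234, 184.96311950683594), 78.85346221923828)
0.028 4558 0.03482096675373861 ((454.7413635253906, 304.0018310546875), 68.20813751220703) ((454.89056396484375, 304.12139892578125), (133.9783935546875, 135.43331909179688), 33.224239349365234)
0.06 958 0.06612368374030198 ((455.0349426269531, 304.64501953125), 50.45269012451172) ((454.49725341796875, 304.0455322265625), (70.95015716552734, 96.35643768310547), 48.11168670654297)
0.08 1494 0.08843248978723475 ((453.21923828125, 302.7212219238281), 27.986679077148438) ((452.42889404296875, 302.7540283203125), (54.44910430908203, 54.169288635253906), 34.18785858154297)
slide [-504.  -284.8   54.7] turn [-0.  -0.  39.2] clock 1.15 q [-0.46  0.14 -0.23  1.72  0.03  1.28 -0.11]
```

View pics/w1.png

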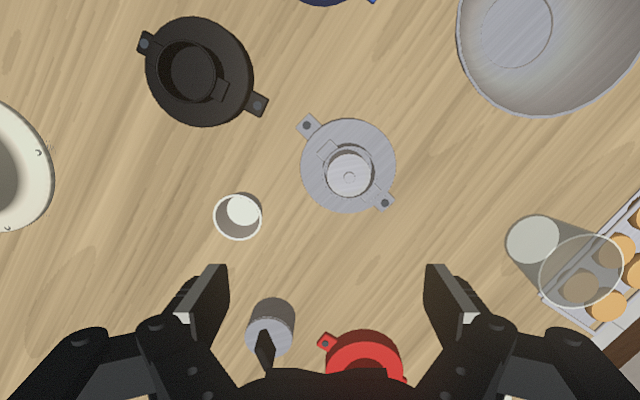

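The wrist view shows the steel base at pixel (348,165), its ears at (307,126) and (384,203), and the tin at (350,172). The base centre is at (0.455, 0.304), with the ears at about -11.2°. Next I go to the cover.

Emit:
{"method": "move_arm", "body": {"slide": [[-504, -285, 55], [-504, -285, 55], [-504, -285, 55], [-504, -285, 55], [-504, -285, 55], [-504, -285, 55], [-504, -285, 55], [-504, -285, 55]], "turn": [[0, 0, 39], [0, 0, 39], [0, 0, 39], [0, 0, 39], [0, 0, 39], [0, 0, 39], [0, 0, 39], [0, 0, 39]]}}

```text
clock: 1.82
tcp_pos: [0.4458, -0.0324, 0.3232]
ee_rot: [0.0, 0.739, 0.674, -0.0]
contact_force: [0.4, 0.1, -0.1]
width: 1.001
finger_force: 0.0
```

```bash
python3 - <<'E'
from h import *
print(state()["tcp_pos"]); plan([.464,-.277,.30],-5.5)
import pickle
ci,im,d=pickle.load(open("w1.pkl","rb"))
E=onplane(ci,[[307,126],[384,203]],.012); v=E[1]-E[0]; print(E,np.degrees(np.arctan2(v[1],v[0])),E.mean(0))
E
```

```text
[ 0.44584469 -0.03243348  0.32317647]
slide [-241.8   40.6   23.2] turn [-0.   0.   0.2] clock 1.8167 q [-0.1   0.01  0.11  1.93 -0.    1.2  -0.08]
[[0.37666393 0.31887195 0.012     ]
 [0.53602765 0.28732894 0.012     ]] -11.195898966410763 [0.45634579 0.30310045 0.012     ]
```

Emit:
{"method": "move_arm", "body": {"slide": [[-242, 41, 23], [-242, 41, 23], [-242, 41, 23], [-242, 41, 23], [-242, 41, 23], [-242, 41, 23], [-242, 41, 23], [-242, 41, 23]], "turn": [[0, 0, 0], [0, 0, 0], [0, 0, 0], [0, 0, 0], [0, 0, 0], [0, 0, 0], [0, 0, 0], [0, 0, 0]]}}

```text
clock: 2.48
tcp_pos: [0.4634, -0.2781, 0.2993]
ee_rot: [-0.001, 0.741, 0.672, -0.001]
contact_force: [0.3, 1.3, 1.0]
width: 1.002
finger_force: 0.0
```

Emit:
{"method": "move_arm", "body": {"slide": [[0, 0, 0], [0, 0, 0]], "turn": [[0, 0, 0], [0, 0, 0]]}}

```text
clock: 2.65
tcp_pos: [0.4645, -0.2741, 0.3001]
ee_rot: [-0.001, 0.739, 0.674, 0.0]
contact_force: [-0.3, -0.1, 0.7]
width: 1.001
finger_force: 0.0
```

```bash
python3 - <<'E'
from h import *
import pickle
ci=camera_info("wrist"); im,d=get_image("wrist"); cv2.imwrite("pics/w2.png",im); pickle.dump((ci,im,d),open("w2.pkl","wb"))
s=state(); print(s["tcp_pos"],s["qd"].round(3))
uv,P=cloud(ci,d)
c=np.array([.464,-.277]); 
for lo,hi in ((.07,.08),(.112,.128)):
    k=(P[:,2]>lo)&(P[:,2]<hi)&(np.hypot(*(P[:,:2]-c).T)<.08)
    if k.sum()>10: print(lo,k.sum(),np.median(P[k][:,2]),cv2.minEnclosingCircle(np.float32(P[k][:,:2]*1000)),cv2.minAreaRect(np.float32(P[k][:,:2]*1000)))
E
```

```text
[ 0.46443729 -0.27411656  0.3003705 ] [-0.001 -0.008  0.004  0.001  0.001  0.     0.002]
0.07 7760 0.07491986225013852 ((463.0427551269531, -276.4418640136719), 60.16005325317383) ((462.95770263671875, -276.3197021484375), (119.19671630859375, 119.54226684570312), 1.2173314094543457)
0.112 932 0.12051479317645333 ((464.1626281738281, -276.1548156738281), 35.02191162109375) ((463.21142578125, -276.03997802734375), (69.33011627197266, 13.890376091003418), 83.11400604248047)
```

View pics/w2.png

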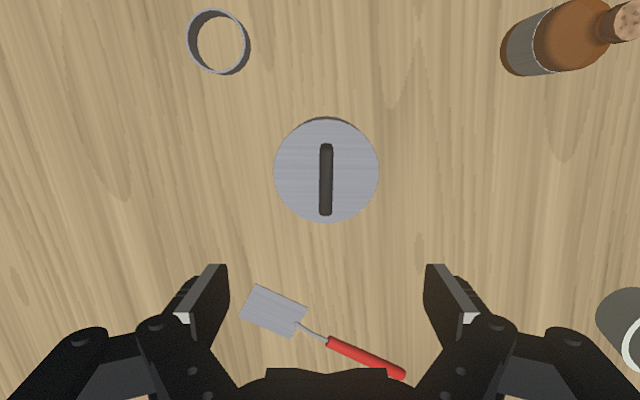

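The wide cover is at (326,170), its handle vertical in the picture. It measures 119 mm across with a 69 mm handle at 83.1°, so it is the right one. Next I descend and grasp.

```bash
python3 -c "
from h import *
plan([.463,-.2762,.084],-6.9)"
```

```text
slide [ -2.4  -1.2 216.4] turn [-0.  -0.   1.7] clock 2.7 q [ 0.19  0.21  0.34  1.77 -0.08  1.17  0.47]
```

Emit:
{"method": "move_arm", "body": {"slide": [[-2.4, -1.2, 40], [-2.4, -1.2, 80], [-2.4, -1.2, 120], [-2.4, -1.2, 150], [-2.4, -1.2, 175], [-2.4, -1.2, 195], [-2.4, -1.2, 208], [-2.4, -1.2, 216]], "turn": [[0, 0, 1.7], [0, 0, 1.7], [0, 0, 1.7], [0, 0, 1.7], [0, 0, 1.7], [0, 0, 1.7], [0, 0, 1.7], [0, 0, 1.7]]}}

```text
clock: 3.37
tcp_pos: [0.462, -0.2761, 0.0829]
ee_rot: [-0.001, 0.749, 0.663, -0.0]
contact_force: [-0.0, -0.4, -0.4]
width: 1.0
finger_force: 0.0
```

Emit:
{"method": "move_arm", "body": {"slide": [[0, 0, 0], [0, 0, 0], [0, 0, 0], [0, 0, 0], [0, 0, 0], [0, 0, 0], [0, 0, 0], [0, 0, 0]], "turn": [[0, 0, 0], [0, 0, 0], [0, 0, 0], [0, 0, 0], [0, 0, 0], [0, 0, 0], [0, 0, 0], [0, 0, 0]], "claw": -1}}

```text
clock: 4.03
tcp_pos: [0.463, -0.2786, 0.0853]
ee_rot: [0.001, 0.75, 0.662, 0.0]
contact_force: [1.2, 0.3, 4.9]
width: 0.155
finger_force: 62.6
```

Emit:
{"method": "move_arm", "body": {"slide": [[0, 0, -8], [0, 0, -25], [0, 0, -50], [0, 0, -80], [0, 0, -110], [0, 0, -140], [0, 0, -160], [0, 0, -170]], "turn": [[0, 0, 0], [0, 0, 0], [0, 0, 0], [0, 0, 0], [0, 0, 0], [0, 0, 0], [0, 0, 0], [0, 0, 0]]}}

```text
clock: 4.7
tcp_pos: [0.4628, -0.279, 0.2575]
ee_rot: [0.002, 0.75, 0.662, 0.001]
contact_force: [-0.5, 0.1, -3.7]
width: 0.156
finger_force: 61.6
```

```bash
python3 -c "
from h import *
s=state();print(s['tcp_pos'],s['width'],s['finger_force'],s['contact_force'],s['ft_torque'])
plan([.455,.3035,.252],-6.9)"
```

```text
[ 0.46276559 -0.27901489  0.25751579] 0.1564376422208274 61.63423776626587 [-0.45103511  0.11551075 -3.72514584] [-0.04472547 -0.03363078 -0.01280518]
slide [577.1 -80.    4.7] turn [ 0.2  0.1 -0.2] clock 4.7 q [ 0.2   0.25  0.35  1.82 -0.1   1.08  0.46]
```

Emit:
{"method": "move_arm", "body": {"slide": [[10, -1, 0], [30, -4, 0], [60, -8, 0], [95, -13, 0], [130, -18, 0], [165, -23, 0], [200, -28, 0], [235, -33, 0]], "turn": [[0, 0, 0], [0, 0, 0], [0, 0, 0], [0, 0, 0], [0, 0, 0], [0, 0, 0], [0, 0, 0], [0, 0, 0]]}}

```text
clock: 5.37
tcp_pos: [0.4562, -0.0386, 0.2524]
ee_rot: [-0.001, 0.749, 0.662, -0.002]
contact_force: [1.2, 0.5, -3.4]
width: 0.157
finger_force: 61.5
```

Emit:
{"method": "move_arm", "body": {"slide": [[35, -5, 0], [70, -10, 0], [105, -15, 0], [140, -20, 0], [175, -25, 0], [210, -30, 0], [245, -35, 0], [275, -38, 0]], "turn": [[0, 0, 0], [0, 0, 0], [0, 0, 0], [0, 0, 0], [0, 0, 0], [0, 0, 0], [0, 0, 0], [0, 0, 0]]}}

```text
clock: 6.03
tcp_pos: [0.4519, 0.2391, 0.2522]
ee_rot: [-0.001, 0.749, 0.663, -0.002]
contact_force: [1.0, -0.3, -4.1]
width: 0.156
finger_force: 61.5
```

Emit:
{"method": "move_arm", "body": {"slide": [[25, -4, 0], [45, -6, 0], [58, -8, 0], [64, -9, 0], [64, -9, 0], [64, -9, 0], [64, -9, 0], [64, -9, 0]], "turn": [[0, 0, 0], [0, 0, 0], [0, 0, 0], [0, 0, 0], [0, 0, 0], [0, 0, 0], [0, 0, 0], [0, 0, 0]]}}

```text
clock: 6.7
tcp_pos: [0.4542, 0.2994, 0.2545]
ee_rot: [0.0, 0.75, 0.661, -0.0]
contact_force: [-0.5, 0.2, -4.0]
width: 0.16
finger_force: 61.5
```

```bash
python3 - <<'E'
from h import *
import pickle
s=state();print(s['tcp_pos'],s['width'],s['finger_force'],s['contact_force'],s['ft_torque'])
tiles=[]
for n,c in (("scene",(382,150)),("top",(259,203))):
    ci=camera_info(n); im,d=get_image(n); pickle.dump((ci,im,d),open(n+"1.pkl","wb"))
    uv,P=cloud(ci,d); t=s['tcp_pos']
    k=(np.hypot(P[:,0]-t[0],P[:,1]-t[1])<.075)&(abs(P[:,2]-(t[2]-.085+.075))<.006)
    if k.sum()>20: print(n,k.sum(),np.median(P[k][:,2]),cv2.minEnclosingCircle(np.float32(P[k][:,:2]*1000)))
    tiles.append(cv2.resize(im[c[1]-70:c[1]+70,c[0]-70:c[0]+70],(380,380)))
cv2.imwrite("pics/held.png",np.hstack(tiles))
plan([.455,.3035,.252],-6.9)
E
```

```text
[0.45423459 0.29939299 0.25449056] 0.15996727627801402 61.47807598114014 [-0.52399345  0.23120504 -3.98075939] [-0.00532758 -0.02176585  0.07833801]
scene 1056 0.24254119480539033 ((455.98260498046875, 297.67022705078125), 60.51506805419922)
slide [3.6 0.3 2.7] turn [ 0.   0.  -0.3] clock 6.8 q [-0.56  0.26 -0.09  1.8   0.03  1.08 -0.78]
```

View pics/held.png

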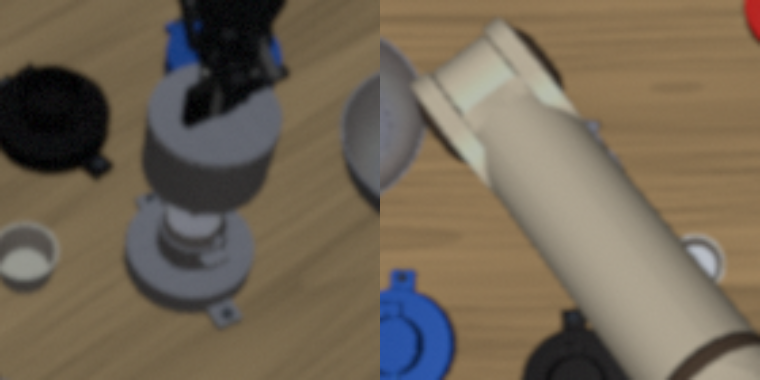

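The scene view shows the cover level above the base and tin, its handle well across the ears. I correct by about 3 mm and lower it.

Emit:
{"method": "move_arm", "body": {"slide": [[3, 1, 5], [3, 1, 20], [3, 1, 35], [3, 1, 50], [3, 1, 60], [3, 1, 66], [3, 1, 66], [3, 1, 66]], "turn": [[0, 0, 0], [0, 0, 0], [0, 0, 0], [0, 0, 0], [0, 0, 0], [0, 0, 0], [0, 0, 0], [0, 0, 0]]}}

```text
clock: 7.47
tcp_pos: [0.4553, 0.3041, 0.1886]
ee_rot: [-0.0, 0.75, 0.662, -0.0]
contact_force: [0.9, 0.6, -2.7]
width: 0.157
finger_force: 61.4
```

```bash
python3 - <<'E'
from h import *
s=state();print(s['tcp_pos'],s['contact_force'])
ci=camera_info("scene"); im,d=get_image("scene"); uv,P=cloud(ci,d); t=s['tcp_pos']
k=(np.hypot(P[:,0]-t[0],P[:,1]-t[1])<.075)&(abs(P[:,2]-(t[2]-.085+.075))<.006)
print(k.sum(),np.median(P[k][:,2]),cv2.minEnclosingCircle(np.float32(P[k][:,:2]*1000)))
plan([.455,.3035,.12],-6.9)
E
```

```text
[0.45531982 0.30409654 0.18862625] [ 0.91565285  0.57200454 -2.74672675]
950 0.17681100119460302 ((457.64422607421875, 302.3100891113281), 60.44525909423828)
slide [-1.  -0.6 69.2] turn [ 0.  -0.  -0.2] clock 7.5167 q [-0.56  0.34 -0.09  1.86  0.04  0.95 -0.79]
```

Emit:
{"method": "move_arm", "body": {"slide": [[-1, -1, 8], [-1, -1, 16], [-1, -1, 24], [-1, -1, 32], [-1, -1, 40], [-1, -1, 47], [-1, -1, 53], [-1, -1, 58]], "turn": [[0, 0, 0], [0, 0, 0], [0, 0, 0], [0, 0, 0], [0, 0, 0], [0, 0, 0], [0, 0, 0], [0, 0, 0]]}}

```text
clock: 8.18
tcp_pos: [0.4538, 0.303, 0.1295]
ee_rot: [-0.0, 0.75, 0.662, -0.0]
contact_force: [0.3, 0.5, -3.0]
width: 0.152
finger_force: 61.6
```

Emit:
{"method": "move_arm", "body": {"slide": [[0, 0, 3], [0, 0, 6], [0, 0, 8], [0, 0, 8]], "turn": [[0, 0, 0], [0, 0, 0], [0, 0, 0], [0, 0, 0]]}}

```text
clock: 8.52
tcp_pos: [0.454, 0.3031, 0.1223]
ee_rot: [-0.0, 0.75, 0.662, -0.0]
contact_force: [0.3, 0.2, -3.3]
width: 0.155
finger_force: 61.5
```

Emit:
{"method": "move_arm", "body": {"slide": [[0, 0, 1], [0, 0, 2], [0, 0, 3], [0, 0, 3], [0, 0, 3]], "turn": [[0, 0, 0], [0, 0, 0], [0, 0, 0], [0, 0, 0], [0, 0, 0]]}}

```text
clock: 8.93
tcp_pos: [0.4545, 0.3034, 0.1203]
ee_rot: [0.0, 0.75, 0.662, 0.001]
contact_force: [-1.0, -1.7, 3.5]
width: 0.154
finger_force: 62.4
```

Emit:
{"method": "move_arm", "body": {"slide": [[0, 0, -0.5], [0, 0, -0.5], [0, 0, -0.5], [0, 0, -0.5], [0, 0, -0.5], [0, 0, -0.5], [0, 0, -0.5], [0, 0, -0.5]], "turn": [[0, 0, -2], [0, 0, -6], [0, 0, -10], [0, 0, -14], [0, 0, -18], [0, 0, -22], [0, 0, -26], [0, 0, -30]]}}

```text
clock: 9.6
tcp_pos: [0.454, 0.3036, 0.1203]
ee_rot: [-0.0, 0.551, 0.834, 0.0]
contact_force: [-0.8, 0.5, -0.1]
width: 0.155
finger_force: 61.8
```

Emit:
{"method": "move_arm", "body": {"slide": [[0, 0, 0], [0, 0, 0], [0, 0, 0], [0, 0, 0], [0, 0, 0], [0, 0, 0], [0, 0, 0], [0, 0, 0]], "turn": [[0, 0, -4], [0, 0, -8], [0, 0, -12], [0, 0, -16], [0, 0, -20], [0, 0, -24], [0, 0, -28], [0, 0, -30]]}}

```text
clock: 10.27
tcp_pos: [0.4541, 0.3034, 0.1203]
ee_rot: [0.0, 0.317, 0.949, 0.0]
contact_force: [-1.2, 0.1, 0.5]
width: 0.16
finger_force: 62.0
```

```bash
python3 -c "
from h import *
s=state();print(s['tcp_pos'],s['width'],s['contact_force'],s['ft_torque'])
plan([.4545,.3034,.1205],78.8)"
```

```text
[0.45410565 0.30335216 0.12028175] 0.16020012046084403 [-1.24449296  0.06420344  0.51631879] [-0.11892778  0.24627239 -0.05896735]
slide [-0.3  0.3 -0.2] turn [  0.   -0.  -25.7] clock 10.2667 q [-0.38  0.44 -0.32  1.91  0.19  0.82  0.13]
```

Emit:
{"method": "move_arm", "body": {"slide": [[0, 0, 0], [0, 0, 0], [0, 0, 0], [0, 0, 0], [0, 0, 0], [0, 0, 0], [0, 0, 0], [0, 0, 0]], "turn": [[0, 0, -4], [0, 0, -8], [0, 0, -12], [0, 0, -16], [0, 0, -20], [0, 0, -24], [0, 0, -26], [0, 0, -26]]}}

```text
clock: 10.93
tcp_pos: [0.4542, 0.3032, 0.1203]
ee_rot: [0.0, 0.096, 0.995, 0.0]
contact_force: [-0.8, -1.1, 0.1]
width: 0.153
finger_force: 62.1
```

Emit:
{"method": "move_arm", "body": {"slide": [[0, 0, 0], [0, 0, 0]], "turn": [[0, 0, 0], [0, 0, 0]]}}

```text
clock: 11.1
tcp_pos: [0.4543, 0.3032, 0.1203]
ee_rot: [0.0, 0.097, 0.995, 0.0]
contact_force: [-1.0, -0.9, 2.3]
width: 0.156
finger_force: 62.1
```

```bash
cat > look.py <<'E'
from h import *
s=state();print(s['tcp_pos'],s['width'],s['contact_force'],s['ft_torque'])
plan([.4545,.3034,.1205],78.8)
ci=camera_info("wrist"); im,d=get_image("wrist"); cv2.imwrite("pics/wl%d.png"%(s['clock']*100),im); uv,P=cloud(ci,d); c=np.array([.455,.3035])
r=np.hypot(*(P[:,:2]-c).T)
for lo,hi in ((.006,.018),(.104,.116),(.148,.162)):
    k=(P[:,2]>lo)&(P[:,2]<hi)&(r<.1)
    if k.sum()>10: print(lo,k.sum(),np.median(P[k][:,2]),cv2.minEnclosingCircle(np.float32(P[k][:,:2]*1000)),cv2.minAreaRect(np.float32(P[k][:,:2]*1000)))
E
python3 look.py
```

```text
[0.45434841 0.30320402 0.12029887] 0.1563820928756002 [-1.00950286 -0.86922147  2.2598255 ] [-0.21287039  0.12804935  0.06435946]
slide [-0.1  0.2 -0.2] turn [0. 0. 0.] clock 11.1 q [-0.3   0.46 -0.42  1.91  0.25  0.83  0.53]
0.006 1507 0.011651245151561074 ((389.58428955078125, 316.2692565917969), 28.405120849609375) ((379.60693359375, 318.148193359375), (56.01650619506836, 29.767087936401367), 79.33472442626953)
0.104 27006 0.10986054935366799 ((452.35235595703125, 303.60467529296875), 60.19513702392578) ((449.2921142578125, 303.034912109375), (113.9605484008789, 117.82259368896484), 27.52031707763672)
0.148 7118 0.15548612011339008 ((450.86737060546875, 303.3083190917969), 33.85306167602539) ((451.8765563964844, 303.74566650390625), (46.27752685546875, 61.777809143066406), 45.79197311401367)
```

The cover's flat top reads 110 mm, so it is fully down, and the handle is in line with the ears. I release it.

Emit:
{"method": "move_arm", "body": {"slide": [[0, 0, 0], [0, 0, 0], [0, 0, 0], [0, 0, 0], [0, 0, 0], [0, 0, 0]], "turn": [[0, 0, 0], [0, 0, 0], [0, 0, 0], [0, 0, 0], [0, 0, 0], [0, 0, 0]], "claw": 1}}

```text
clock: 11.65
tcp_pos: [0.454, 0.3031, 0.12]
ee_rot: [-0.0, 0.097, 0.995, -0.0]
contact_force: [0.5, 0.8, -0.8]
width: 0.981
finger_force: 0.0
```

Emit:
{"method": "move_arm", "body": {"slide": [[0, 0, -8], [0, 0, -20], [0, 0, -40], [0, 0, -70], [0, 0, -100], [0, 0, -130], [0, 0, -160], [0, 0, -180]], "turn": [[0, 0, 0], [0, 0, 0], [0, 0, 0], [0, 0, 0], [0, 0, 0], [0, 0, 0], [0, 0, 0], [0, 0, 0]]}}

```text
clock: 12.32
tcp_pos: [0.4547, 0.3041, 0.3048]
ee_rot: [0.002, 0.097, 0.995, 0.002]
contact_force: [0.3, 0.4, -0.0]
width: 0.998
finger_force: 0.0
```

Emit:
{"method": "move_arm", "body": {"slide": [[0, 0, 0], [0, 0, 0]], "turn": [[0, 0, 0], [0, 0, 0]]}}

```text
clock: 12.48
tcp_pos: [0.4547, 0.3038, 0.3026]
ee_rot: [0.002, 0.097, 0.995, 0.001]
contact_force: [-0.1, -0.1, -0.5]
width: 0.999
finger_force: 0.0
```

```bash
python3 look.py; ls pics
```

```text
[0.45472607 0.30380471 0.3025851 ] 0.9990624051756832 [-0.07021634 -0.12186446 -0.48739036] [-0.00793065 -0.03977369 -0.00373679]
slide [  0.8  -0.9 182.1] turn [0.2 0.2 0.1] clock 12.4833 q [-0.24  0.25 -0.47  1.73  0.12  1.19  0.63]
0.006 513 0.011678937888808416 ((384.19384765625, 313.43719482421875), 25.87074851989746) ((377.92266845703125, 314.34429931640625), (49.142860412597656, 28.863574981689453), 81.76941680908203)
0.104 9233 0.1098730343114428 ((452.3350524902344, 303.0400085449219), 60.254093170166016) ((452.162353515625, 303.1026611328125), (119.14215087890625, 118.96102142333984), 35.473052978515625)
0.148 1177 0.15544004197197853 ((451.9890441894531, 304.0015869140625), 34.852962493896484) ((451.80975341796875, 303.6396179199219), (13.954102516174316, 69.37381744384766), 78.43316650390625)
crop.png
held.png
scene0.png
top0.png
w1.png
w2.png
wl1110.png
wl1248.png
```

View pics/wl1248.png

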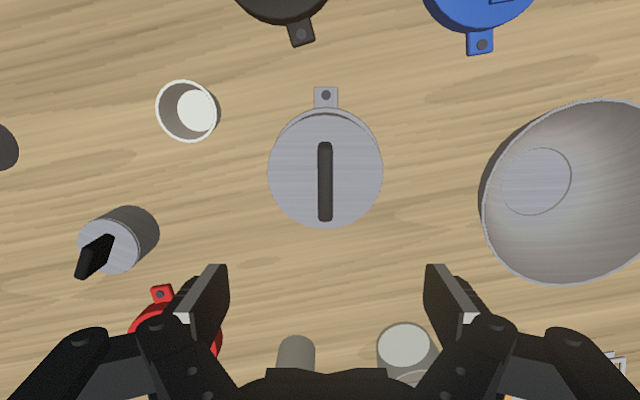

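The picture shows the cover at (325,168), level and with its handle in line with the ear at (326,95). The narrow cover at (110,245) is still standing.

```bash
python3 -c "
from cell import *
print(close_job())"
```

```text
the job is handed in; nothing more can be done
None
```

The wide cover is fully down on the base over the tin, with its handle within half a degree of the ear line by camera. I let go, left the narrow cover untouched, and handed the job in at about 12.5 s; no verdict came back.

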